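# Find the rocking pot lid and press it home

## Task

One of the four orange pot lids in the black tray has not been pushed home. Press lightly near the edge of the lids, one after another, with the shut fingertips until you find the one that rocks, then push that lid down at its middle until it is fully home, and finish while still holding it pressed down. Do not lift any lid, leave the other three shut as they are, and do not disturb the things around the tray.

Things in the scene. Friction and masses are not known exactly. Their poses are not given: they have to be found in the camera images.
- lid_a: One of four identical round orange press-on lids on fixed grey pots (dia 80 mm): lid dia 89 mm, flat top 6 mm thick, skirt reaching 16 mm below the top face, red dot in the middle, about 2 mm sideways play. All four tops start level, 66 mm above the bench, and look alike; any of the four may be the loose one. Origin: centre of its top face, z up.
- lid_b: Same as lid_a. Origin: centre of its top face, z up. For all four: a sound lid sits on its pot's rim and is rigid when pressed. Press at least 6 mm in from a lid's edge, as any lid tips when pressed at its very edge.
- lid_c: Same as lid_a. Origin: centre of its top face, z up. For all four: whichever is loose is perched on an 18 mm wide stud under its middle; pressed with 2 to 5 N some 30 mm from its centre it rocks about 9 degrees, the pressed side giving 2 to 4 mm before it stops, and falls back level when let go.
- lid_d: Same as lid_a. Origin: centre of its top face, z up. For all four: whichever is loose, pushed within 8 mm of its centre with more than about 11 N, goes down 5 mm as the stud slides in, and stays there without rocking, its top 61 mm above the bench (its pot is that much lower than the others). No spring lifts it again.
- tray: Fixed transport tray, 282 x 282 mm, aluminium edge 36 mm high, black foam 30 mm high; holds the four pots. Origin: middle of its underside; the pots stand at +-60 mm in its x and y.
- wrench: Loose steel wrench, 160 mm long, lying on the bench along its x, beside the tray; origin at its underside. To be left alone.
- core_bit: Loose steel core bit standing upright beside the tray, dia 52 mm, 115 mm tall with a red shank on top; origin at the centre of its underside. To be left alone.
- bin: Loose open orange bin, 100 x 80 x 50 mm, beside the tray; origin at the centre of its underside. To be left alone.
- carton: Loose small carton, 70 x 90 x 45 mm, behind the tray; origin at the centre of its underside. To be left alone.

How it is judged:
On the way, in this order (a step that is already met when the one before it is completed fails the run):
1. the loose lid is pressed near its edge and rocks (tilts by more than 3 degrees under the fingers) (((angle between lid_a's own z axis and vertical above 0.052 rad and contact force between the fingers and lid_a above 0.1 N) or (angle between lid_b's own z axis and vertical above 0.052 rad and contact force between the fingers and lid_b above 0.1 N) or (angle between lid_c's own z axis and vertical above 0.052 rad and contact force between the fingers and lid_c above 0.1 N) or (angle between lid_d's own z axis and vertical above 0.052 rad and contact force between the fingers and lid_d above 0.1 N))), for 0.05 s.
2. that lid is pushed home: at least 3.5 mm lower than it stood, and level (((height (world z) of lid_a below 0.0625 m and angle between lid_a's own z axis and vertical below 0.04 rad) or (height (world z) of lid_b below 0.0625 m and angle between lid_b's own z axis and vertical below 0.04 rad) or (height (world z) of lid_c below 0.0625 m and angle between lid_c's own z axis and vertical below 0.04 rad) or (height (world z) of lid_d below 0.0625 m and angle between lid_d's own z axis and vertical below 0.04 rad))), for 0.2 s.
At the end, for the whole second after the job is handed in: One lid is home (top at least 3.5 mm below its start, level within 2.3 deg, at rest, shifted under 14 mm) and the fingers still press on it with over 2 N; the other three are untouched, within 2.5 mm of their height, level within 2.3 deg and within 12 mm of their start (((height (world z) of lid_a below 0.0625 m and angle between each of lid_a, lid_b, lid_c, lid_d's own z axis and vertical below 0.04 rad and contact force between the fingers and lid_a above 2 N and linear speed of lid_a below 0.02 m/s and height (world z) of each of lid_b, lid_c, lid_d above 0.0635 m and distance of each of lid_b, lid_c, lid_d from where it was at the start of the episode below 0.012 m and contact force between the fingers and lid_b below 0.5 N and contact force between the fingers and lid_c below 0.5 N and contact force between the fingers and lid_d below 0.5 N and distance of lid_a from where it was at the start of the episode below 0.014 m) or (height (world z) of lid_b below 0.0625 m and angle between each of lid_b, lid_a, lid_c, lid_d's own z axis and vertical below 0.04 rad and contact force between the fingers and lid_b above 2 N and linear speed of lid_b below 0.02 m/s and height (world z) of each of lid_a, lid_c, lid_d above 0.0635 m and distance of each of lid_a, lid_c, lid_d from where it was at the start of the episode below 0.012 m and contact force between the fingers and lid_a below 0.5 N and contact force between the fingers and lid_c below 0.5 N and contact force between the fingers and lid_d below 0.5 N and distance of lid_b from where it was at the start of the episode below 0.014 m) or (height (world z) of lid_c below 0.0625 m and angle between each of lid_c, lid_a, lid_b, lid_d's own z axis and vertical below 0.04 rad and contact force between the fingers and lid_c above 2 N and linear speed of lid_c below 0.02 m/s and height (world z) of each of lid_a, lid_b, lid_d above 0.0635 m and distance of each of lid_a, lid_b, lid_d from where it was at the start of the episode below 0.012 m and contact force between the fingers and lid_a below 0.5 N and contact force between the fingers and lid_b below 0.5 N and contact force between the fingers and lid_d below 0.5 N and distance of lid_c from where it was at the start of the episode below 0.014 m) or (height (world z) of lid_d below 0.0625 m and angle between each of lid_d, lid_a, lid_b, lid_c's own z axis and vertical below 0.04 rad and contact force between the fingers and lid_d above 2 N and linear speed of lid_d below 0.02 m/s and height (world z) of each of lid_a, lid_b, lid_c above 0.0635 m and distance of each of lid_a, lid_b, lid_c from where it was at the start of the episode below 0.012 m and contact force between the fingers and lid_a below 0.5 N and contact force between the fingers and lid_b below 0.5 N and contact force between the fingers and lid_c below 0.5 N and distance of lid_d from where it was at the start of the episode below 0.014 m))); the arm keeps its last pose, push and grip.
It fails at once if a lid is lifted (its middle more than 10 mm above where it stood) (height (world z) of any of lid_a, lid_b, lid_c, lid_d above 0.076 m).
It fails at once if the wrench is disturbed (moved by more than 20 mm) (distance of wrench from where it was at the start of the episode above 0.02 m).
It fails at once if the core bit is disturbed (moved by more than 20 mm) (distance of core_bit from where it was at the start of the episode above 0.02 m).
It fails at once if the orange bin is disturbed (moved by more than 20 mm) (distance of bin from where it was at the start of the episode above 0.02 m).
It fails at once if the carton is disturbed (moved by more than 20 mm) (distance of carton from where it was at the start of the episode above 0.02 m).
It also fails if it takes over 45 s, if anything falls off the work surface, if the arm or the gripper's body presses on something with over 40 N, if the wrist force passes 120 N, or if a joint passes its speed limit or range.

## Robot

A 6-joint arm with a two-finger parallel gripper is mounted at the origin on the work surface. World frame = base frame: x ahead of the robot, y to its left, z up, the work surface at z = 0. Lengths are in m, angles in rad, forces in N, time in s.
With the tool pointing down it reaches from about 0.325 to 0.9 m from the base axis. Payload 6.1 kg.
Tool frame: the origin (TCP) lies on the centre line of the jaws, within the pads' length; the fingertips stand 11 mm ahead of it and the grasp point (between the pads) lies 8 mm behind it (tcp_to_tips is the distance from the TCP to the fingertips, in m); z points along the fingers, y is the line along which they close (so a half turn about z gives the same grasp; the last joint's range is limited). The gripper opens to 85 mm and grips with 20 to 120 N. Pads are 22 mm wide; open, the fingers measure 114 mm over their backs; the gripper's body (76 mm by 85 mm) begins 54 mm behind the grasp point. The pads swing forward as they close: fully open they stand 13 mm farther back than shut.
Start: joints at [-1.236, 0.22, 1.526, -0, 1.395, -0.126], TCP at [0.278, -0.56, 0.242] pointing down, gripper open.
Joint ranges: [-2.98, 2.98], [-0.91, 2.08], [0.09, 2.57], [-1.24, 4.39], [0.2, 2.65], [-2.68, 2.68]. Speed limits (rad/s): [2.57, 2.57, 3.01, 3.14, 3.14, 3.14].

## Interface

Orientations are given as a unit quaternion [w, x, y, z].
In Python, from rig import get_obs, capture, close_job, tcp_to_tips gives the robot as it stands.
- The arm moves only by the tool send_rows, never from a script. Its argument "increments" is a list that holds one entry, the list of rows, each a list of 7 numbers: the shift along the world's x, y, z in mm, then the turn, a rotation vector about the world's x, y, z in rad, then the gripper command: -1 is fully open, 1 is shut, values between are in proportion. A call has 1 to 20 rows; each row shifts and turns the commanded pose from where the row before left it; what a row does not reach is not made up. A row lasts 1/10 s, in which the tool goes at most 50 mm and 8.59 degrees, less where a joint would pass 70% of its speed; a pose out of reach is approached as far as the arm can. A call is refused whole if a number of a shift passes 50 or a number of a turn 0.15, either way. A call with a gripper value outside its range is refused whole. The fingers move at their own pace and stop on an object; "grip_force" is the grip in N (left out, the last holds). Time passes only in rows, so rows that do not move let the fingers close. It gives the time, the measured TCP pose, the force, the opening and the grip force at its end, in the units of the state.
- get_obs(): the state, without advancing time (a new reading comes with each control period).
- capture(name): name is "side" or "top" or "wrist"; returns a dict with "color" (400x640x3 uint8, red, green, blue), "fov_y" (degrees; the focal length in pixels is half the picture's height over the tangent of half this angle, whatever the lens; pixels are square), "cx", "cy" (the principal point, pixels), "world_from_camera" (4x4, takes a point from camera to world coordinates); the wrist camera has in their place "mount" (4x4, takes a point from camera to tool coordinates, whose origin is the TCP and whose axes are the flange's). Camera axes: x right, y down, z forward; pixel columns grow to the right and rows downward; lengths in m; the calibration is good to about 2 mm. A picture is of the moment at which its call begins: read the wrist's pose just before it. There is no depth.
- close_job(): hands the job in; it is judged then, once.
The state is a dict: "time": time; "joints": joint angles; "dq": joint speeds; "joint_efforts": joint torques, N m; "ee_pos": TCP position; "orientation": TCP orientation; "wrist_force": force on the tool from outside, world axes, zero at the start; "torque": the same for the moment, N m; "width": finger opening in m; "gripper_force": force on a finger pad.
Only numpy, scipy, OpenCV 4.12 (cv2) and the standard library are available. Lean on these libraries where they do the work, as an engineer would, in place of code of your own. Each camera call takes 0.05 s, during which the arm holds its last target. There are 200 camera calls.

## Working session

There is one attempt and no reset: what is moved stays moved. The work goes in short steps, Python scripts to look and compute and a tool call to move; the robot and the scene stay as the last step left them, time stands still between calls to the robot, and variables do not carry over. Pictures are saved under pics/ and viewed, at most 10 in all, crops included, and the job is handed in when it is done.

Besides the shell and the picture viewer there is one more tool, called as name(argument=value, ...) on one line, values as JSON. send_rows: Moves the arm, as the interface text tells. Its arguments: {"type":"object","properties":{"increments":{"type":"array"},"grip_force":{"type":"number"}},"required":["increments"]}

```bash
mkdir -p pics; cat > h.py <<'E'
import numpy as np,cv2
from rig import get_obs,capture,tcp_to_tips
def save(c,n): cv2.imwrite(f'pics/{n}.png',c['color'][:,:,::-1])
def cast(c,u,v,z):
    f=200/np.tan(np.radians(c['fov_y'])/2); T=np.array(c['world_from_camera'])
    d=T[:3,:3]@[(u-c['cx'])/f,(v-c['cy'])/f,1]; o=T[:3,3]
    return o+d*(z-o[2])/d[2]
E
python3 - <<'E'
from h import *
c=capture('top');save(c,'top1')
hsv=cv2.cvtColor(c['color'],cv2.COLOR_RGB2HSV)
m=cv2.inRange(hsv,(5,120,80),(22,255,255))
for k in cv2.findContours(m,cv2.RETR_EXTERNAL,2)[0]:
    if cv2.contourArea(k)>300:
        (u,v),r=cv2.minEnclosingCircle(k);p=cast(c,u,v,.066);q=cast(c,u+r,v,.066)
        print(u,v,r,cv2.contourArea(k),p,np.linalg.norm(p-q))
o=get_obs();print(o,tcp_to_tips)
E
```

```text
356.77691650390625 290.8641052246094 23.359426498413086 1565.0 [0.45898768 0.00940437 0.066     ] 0.047045149280501526
411.3623352050781 268.3929138183594 23.33626365661621 1567.0 [ 0.50075629 -0.10302056  0.066     ] 0.04704664002624199
249.5 258.0 30.41802215576172 1798.0 [0.53113311 0.22741361 0.066     ] 0.06293869766293946
335.0569763183594 235.86709594726562 22.327823638916016 1468.0 [0.57147966 0.04967107 0.066     ] 0.04606957179307832
388.2613525390625 214.54356384277344 22.396591186523438 1464.5 [ 0.61245541 -0.06216532  0.066     ] 0.046248798589701476
320.6538391113281 165.14102172851562 24.41922950744629 1154.5 [0.72295339 0.07543384 0.066     ] 0.05191079361370295
{'time': 0.05, 'joints': array([-1.23610974e+00,  2.21206814e-01,  1.52765485e+00, -9.28347862e-06,
        1.39470009e+00, -1.26086313e-01]), 'dq': array([-0.00153412,  0.00110363,  0.00038269,  0.00151922,  0.00066225,
        0.00094419]), 'joint_efforts': array([ 4.52805689e-04, -4.98617399e+01, -3.90871847e+01, -2.62448466e-04,
        6.24832377e-03, -1.32355507e-05]), 'ee_pos': array([ 0.27770231, -0.55924349,  0.24118804]), 'orientation': array([-9.78721161e-04,  9.73577562e-01,  2.28354466e-01, -1.07046651e-04]), 'wrist_force': array([-0.5990978 ,  0.51135168, -1.30847896]), 'torque': array([-0.01133524,  0.01427374, -0.04391217]), 'gripper_force': 0.0, 'width': 0.0855778961965286} 0.011
```

View pics/top1.png

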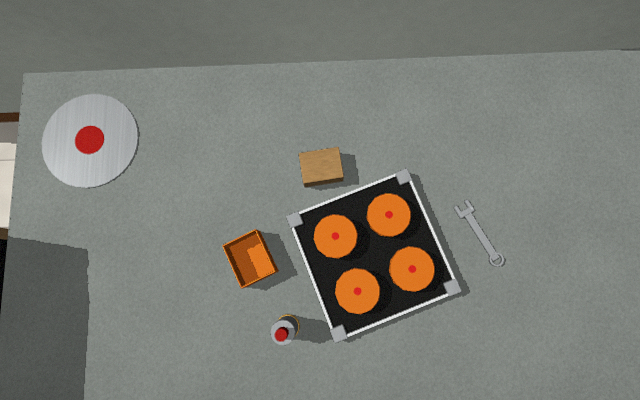

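The top view shows the four lids at about (357,291), (411,268), (335,236) and (388,215). Their radius of about 46 mm and spacing of about 120 mm match the given sizes. The bin, core bit, carton and wrench stand clear of the tray. I'll go above the lid at (0.501,-0.103), off-centre along tool x.

send_rows(increments=[[[17.5, 33.4, 0, 0, 0, 0, 1], [17.5, 33.4, 0, 0, 0, 0, 1], [17.5, 33.4, 0, 0, 0, 0, 1], [17.5, 33.4, 0, 0, 0, 0, 1], [17.5, 33.4, 0, 0, 0, 0, 1], [17.5, 33.4, 0, 0, 0, 0, 1], [17.5, 33.4, 0, 0, 0, 0, 1], [17.5, 33.4, 0, 0, 0, 0, 1], [17.5, 33.4, 0, 0, 0, 0, 1], [17.5, 33.4, 0, 0, 0, 0, 1], [17.5, 33.4, 0, 0, 0, 0, 1], [17.5, 33.4, 0, 0, 0, 0, 1], [17.5, 33.4, 0, 0, 0, 0, 1], [17.5, 33.4, 0, 0, 0, 0, 1], [0, 0, 0, 0, 0, 0, 1], [0, 0, 0, 0, 0, 0, 1]]], grip_force=30)

```text
time: 1.65
ee_pos: [0.5226, -0.0915, 0.2416]
orientation: [-0.0, 0.973, 0.229, -0.001]
wrist_force: [0.7, -0.1, 0.3]
width: -0.0002
gripper_force: 0.0
```

```bash
python3 - <<'E'
from h import *
from scipy.spatial.transform import Rotation as R
o=get_obs();print(o['ee_pos'],o['orientation'],o['wrist_force'],o['width'])
c=capture('wrist');save(c,'w1')
T=np.eye(4);q=o['orientation'];T[:3,:3]=R.from_quat([*q[1:],q[0]]).as_matrix();T[:3,3]=o['ee_pos']
c['world_from_camera']=T@np.array(c['mount'])
hsv=cv2.cvtColor(c['color'],cv2.COLOR_RGB2HSV)
m=cv2.inRange(hsv,(0,150,80),(4,255,255))|cv2.inRange(hsv,(172,150,80),(180,255,255))
for k in cv2.findContours(m,cv2.RETR_EXTERNAL,2)[0]:
    if cv2.contourArea(k)>20:
        (u,v),r=cv2.minEnclosingCircle(k);print(u,v,r,cast(c,u,v,.066))
E
```

```text
[ 0.5226499  -0.09151398  0.24164138] [-1.52528803e-04  9.73318702e-01  2.29456282e-01 -7.03933520e-04] [ 0.73500007 -0.11662171  0.34911425] -0.00021704518842074954
0.5 215.5 7.516748428344727 [0.34890652 0.18499019 0.066     ]
326.92425537109375 210.71212768554688 7.436532020568848 [ 0.50020406 -0.10640116  0.066     ]
10.5 195.5 10.79361629486084 [0.37475957 0.17997415 0.066     ]
206.5 197.5 7.905794143676758 [0.45930894 0.00618242 0.066     ]
342.368408203125 83.68421173095703 9.074283599853516 [ 0.61297495 -0.06520587  0.066     ]
207.8095245361328 67.11904907226562 9.436753273010254 [0.57226296 0.04697616 0.066     ]
```

View pics/w1.png

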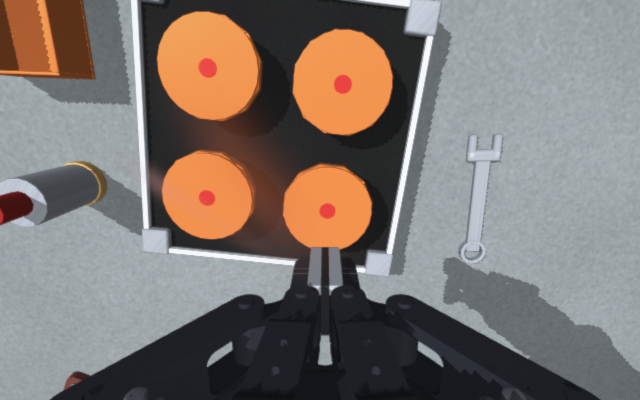

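The wrist view shows all four red dots at (327,211), (207,198), (342,84) and (208,67), within 3 mm of the top view, so I'll use the average. The first press is on lid (0.5005,-0.1045), 25 mm off its centre.

send_rows(increments=[[[0.3, -2, -35, 0, 0, 0, 1], [0, 0, -35, 0, 0, 0, 1], [0, 0, -35, 0, 0, 0, 1], [0, 0, -35, 0, 0, 0, 1], [0, 0, -15, 0, 0, 0, 1], [0, 0, -5, 0, 0, 0, 1], [0, 0, -2, 0, 0, 0, 1], [0, 0, 0, 0, 0, 0, 1]]])

```text
time: 2.5
ee_pos: [0.5243, -0.0949, 0.0818]
orientation: [0.001, 0.974, 0.228, 0.001]
wrist_force: [0.6, 0.4, 0.5]
width: -0.0001
gripper_force: 0.0
```

send_rows(increments=[[[0, 0, -1, 0, 0, 0, 1], [0, 0, -1, 0, 0, 0, 1], [0, 0, -0.5, 0, 0, 0, 1], [0, 0, 0, 0, 0, 0, 1]]])

```text
time: 2.9
ee_pos: [0.5234, -0.0942, 0.0781]
orientation: [0.0, 0.974, 0.228, 0.0]
wrist_force: [-0.8, -0.0, 0.6]
width: 0.0002
gripper_force: 0.0
```

send_rows(increments=[[[0, 0, -1, 0, 0, 0, 1], [0, 0, 0, 0, 0, 0, 1]]])

```text
time: 3.1
ee_pos: [0.5234, -0.0942, 0.0771]
orientation: [0.0, 0.974, 0.228, 0.0]
wrist_force: [-0.9, 1.0, 2.6]
width: 0.0
gripper_force: 1.2
```

send_rows(increments=[[[0, 0, -0.5, 0, 0, 0, 1], [0, 0, 0, 0, 0, 0, 1]]])

```text
time: 3.3
ee_pos: [0.5235, -0.0942, 0.077]
orientation: [0.0, 0.974, 0.228, 0.0]
wrist_force: [-2.9, 0.7, 6.6]
width: -0.0002
gripper_force: 3.3
```

Rigid: 6.6 N with no give, so this lid is sound. Next is the lid at (0.6127,-0.0635).

send_rows(increments=[[[0, 0, 10, 0, 0, 0, 1], [0, 0, 10, 0, 0, 0, 1], [28, 10.5, 0, 0, 0, 0, 1], [28, 10.5, 0, 0, 0, 0, 1], [28, 10.5, 0, 0, 0, 0, 1], [28, 10.5, 0, 0, 0, 0, 1], [0, 0, 0, 0, 0, 0, 1], [0, 0, -10, 0, 0, 0, 1], [0, 0, -6, 0, 0, 0, 1], [0, 0, -2, 0, 0, 0, 1], [0, 0, 0, 0, 0, 0, 1], [0, 0, 0, 0, 0, 0, 1]]])

```text
time: 4.5
ee_pos: [0.6349, -0.0525, 0.0784]
orientation: [-0.0, 0.974, 0.228, -0.0]
wrist_force: [0.4, 0.3, 1.0]
width: 0.0002
gripper_force: 0.0
```

send_rows(increments=[[[0, 0, -1, 0, 0, 0, 1], [0, 0, 0, 0, 0, 0, 1]]])

```text
time: 4.7
ee_pos: [0.6353, -0.0523, 0.0775]
orientation: [0.0, 0.974, 0.228, 0.0]
wrist_force: [-0.1, 0.7, 0.4]
width: -0.0003
gripper_force: 0.0
```

send_rows(increments=[[[0, 0, -0.8, 0, 0, 0, 1], [0, 0, 0, 0, 0, 0, 1]]])

```text
time: 4.9
ee_pos: [0.6354, -0.0522, 0.0767]
orientation: [0.0, 0.974, 0.228, 0.0]
wrist_force: [0.3, 0.0, 1.0]
width: 0.0
gripper_force: 0.3
```

send_rows(increments=[[[0, 0, -0.5, 0, 0, 0, 1], [0, 0, 0, 0, 0, 0, 1]]])

```text
time: 5.1
ee_pos: [0.6355, -0.0522, 0.0762]
orientation: [0.0, 0.974, 0.228, 0.0]
wrist_force: [0.0, -0.5, 1.3]
width: -0.0003
gripper_force: 0.5
```

send_rows(increments=[[[0, 0, -0.3, 0, 0, 0, 1], [0, 0, 0, 0, 0, 0, 1]]])

```text
time: 5.3
ee_pos: [0.6354, -0.0522, 0.0758]
orientation: [0.0, 0.974, 0.228, 0.0]
wrist_force: [0.7, 0.4, 1.4]
width: -0.0
gripper_force: 0.6
```

It is giving under a light load, so I'll press on gently.

send_rows(increments=[[[0, 0, -0.6, 0, 0, 0, 1], [0, 0, 0, 0, 0, 0, 1]]])

```text
time: 5.5
ee_pos: [0.6354, -0.0522, 0.0753]
orientation: [0.0, 0.974, 0.228, 0.0]
wrist_force: [1.6, 0.3, 1.8]
width: 0.0001
gripper_force: 1.0
```

send_rows(increments=[[[0, 0, -0.5, 0, 0, 0, 1], [0, 0, 0, 0, 0, 0, 1]]])

```text
time: 5.7
ee_pos: [0.6355, -0.0522, 0.0752]
orientation: [0.0, 0.974, 0.228, 0.0]
wrist_force: [0.3, -0.1, 4.0]
width: 0.0
gripper_force: 2.3
```

```bash
python3 - <<'E'
from h import *
save(capture('wrist'),'w2'); c=capture('side');cv2.imwrite('pics/s2.png',c['color'][:,:,::-1])
E
```

```text
(no output)
```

View pics/s2.png

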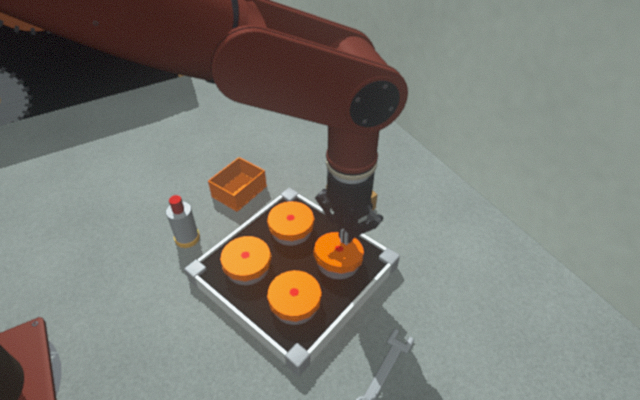

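The side view shows the pressed lid at (339,252) dipping under the fingertips. It gave about 1.7 mm and then stopped at 4 N, so this is the loose lid. I'll lift off and move over its centre.

send_rows(increments=[[[0, 0, 6, 0, 0, 0, 1], [0, 0, 10, 0, 0, 0, 1], [-11.4, -5.6, 0, 0, 0, 0, 1], [-11.4, -5.6, 0, 0, 0, 0, 1], [0, 0, 0, 0, 0, 0, 1], [0, 0, -8, 0, 0, 0, 1], [0, 0, -4, 0, 0, 0, 1], [0, 0, 0, 0, 0, 0, 1], [0, 0, -1, 0, 0, 0, 1], [0, 0, -1, 0, 0, 0, 1], [0, 0, 0, 0, 0, 0, 1]]])

```text
time: 6.9
ee_pos: [0.6126, -0.0632, 0.0771]
orientation: [-0.0, 0.974, 0.228, 0.0]
wrist_force: [-1.5, 0.5, 3.1]
width: -0.0001
gripper_force: 1.9
```

send_rows(increments=[[[0, 0, -1, 0, 0, 0, 1], [0, 0, -0.5, 0, 0, 0, 1], [0, 0, 0, 0, 0, 0, 1]]])

```text
time: 7.2
ee_pos: [0.6127, -0.0633, 0.0764]
orientation: [0.0, 0.974, 0.228, 0.0]
wrist_force: [-3.3, 1.0, 8.6]
width: -0.0
gripper_force: 4.5
```

send_rows(increments=[[[0, 0, -0.5, 0, 0, 0, 1], [0, 0, -0.5, 0, 0, 0, 1], [0, 0, 0, 0, 0, 0, 1]]])

```text
time: 7.5
ee_pos: [0.6127, -0.0632, 0.0755]
orientation: [0.0, 0.974, 0.228, 0.0]
wrist_force: [-3.8, 1.2, 10.1]
width: -0.0001
gripper_force: 4.8
```

send_rows(increments=[[[0, 0, -0.5, 0, 0, 0, 1], [0, 0, -0.5, 0, 0, 0, 1], [0, 0, 0, 0, 0, 0, 1]]])

```text
time: 7.8
ee_pos: [0.6127, -0.0633, 0.0746]
orientation: [0.0, 0.974, 0.228, 0.0]
wrist_force: [-4.1, 1.3, 9.2]
width: -0.0001
gripper_force: 4.9
```

send_rows(increments=[[[0, 0, -1, 0, 0, 0, 1], [0, 0, -1, 0, 0, 0, 1], [0, 0, 0, 0, 0, 0, 1]]])

```text
time: 8.1
ee_pos: [0.6127, -0.0632, 0.0725]
orientation: [0.0, 0.974, 0.228, 0.0]
wrist_force: [-3.9, 0.8, 9.4]
width: -0.0002
gripper_force: 4.7
```

send_rows(increments=[[[0, 0, -1, 0, 0, 0, 1], [0, 0, -0.5, 0, 0, 0, 1], [0, 0, 0, 0, 0, 0, 1]]])

```text
time: 8.4
ee_pos: [0.6127, -0.0633, 0.072]
orientation: [0.0, 0.974, 0.229, 0.0]
wrist_force: [-8.6, 2.4, 15.9]
width: 0.0
gripper_force: 8.1
```

send_rows(increments=[[[0, 0, 0, 0, 0, 0, 1], [0, 0, 0, 0, 0, 0, 1], [0, 0, 0, 0, 0, 0, 1], [0, 0, 0, 0, 0, 0, 1], [0, 0, 0, 0, 0, 0, 1]]])

```text
time: 8.9
ee_pos: [0.6127, -0.0633, 0.072]
orientation: [0.0, 0.974, 0.229, 0.0]
wrist_force: [-8.8, 1.5, 16.1]
width: -0.0002
gripper_force: 8.1
```

```bash
python3 - <<'E'
from h import *
c=capture('side');cv2.imwrite('pics/s3.png',cv2.resize(c['color'][170:350,170:420,::-1],None,fx=3,fy=3,interpolation=2))
E
```

```text
(no output)
```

View pics/s3.png

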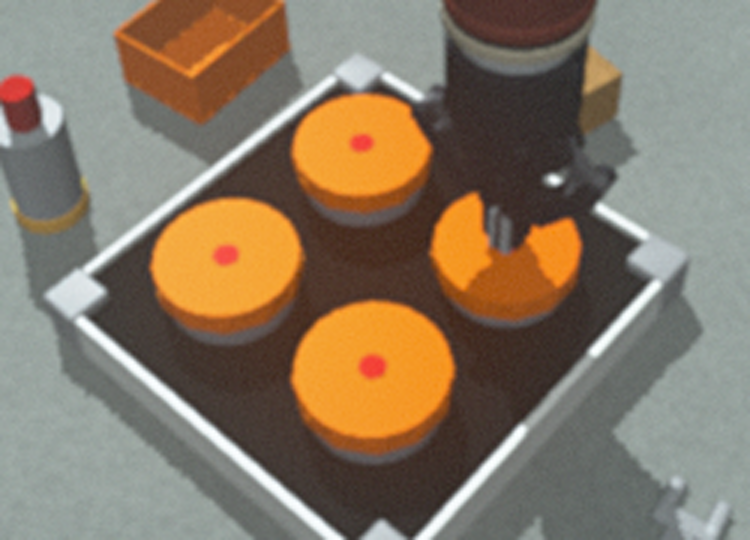

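The picture shows the pressed lid at crop pixel (506,255) level and lower on its pot, with the fingertips at its middle. The other three lids are unchanged. The tips stand at 61 mm and press with 16 N.

```bash
python3 -c "from rig import close_job;print(close_job())"
```

```text
the job is handed in; nothing more can be done
None
```

I found the loose lid at about (0.613, -0.063) m (second one tested), pushed it home to 61 mm and handed the job in still pressing it with about 16 N; the other lids and the things around the tray looked unmoved, and no verdict came back.

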